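# Contact-check a plug-in module, then rock it out of its nest

### The job

Check the module that sits in the jig's nest: swing the toggle clamp's handle up over centre so that its foot presses on the module, leave it locked for two full seconds while the tester reads, then throw the handle all the way back again. The sprung contacts grip the module too hard to be pulled straight out, so take hold of it above the nest and rock it from side to side across its narrow width, a few leans each way, until it works free; finish still holding it upright just clear above its pocket (about one to three centimetres), and leave the other things on the mat where they are.

Things in the scene. Friction and masses are not known exactly. Their poses are not given: they have to be found in the camera images.
- jig: Contact-check jig fixed to the bench: aluminium plate 112 mm (x) by 228 mm (y), top 16 mm above the bench. Origin on the bench under the middle of the nest's pocket, z up. Own x: across the nest, the rocking direction; own y: along the nest and from it towards the clamp. Black nest 74 mm (x) by 92 mm (y), its rim 40 mm above the bench.
- module: The module to check: aluminium block with a black foot and brass pads along both long sides, 36 mm (own x) by 62 mm (own y) by 44 mm tall, about 0.16 kg. Origin at the centre of its underside, z up. It starts home in the pocket, axes along the jig's, its upper 26 mm above the rim. Off the contacts when its underside is 14 mm above home, clear of the rim at 18 mm.
- pocket (a point): Centre of the pocket floor, 22 mm above the bench: where the centre of the seated module's underside lies.
- contacts_minus (a point): Middle of the line along which the brass contact row on the jig's -x side bears on the module: 18 mm from the pocket's middle, 13 mm above its floor. Sprung with about 36 N (4 N/mm), gives up to 2.8 mm; holds this side of the module by friction of about 20 N (both rows about 45 N), and keeps it at the height it was raised to.
- contacts_plus (a point): The same for the row on the jig's +x side, 36 mm from the other. Leaning the module about one row's line (8 degrees is enough) raises its far side through the other row; leaning it back about that other row raises the first side: so it walks up out of the pocket.
- clamp (a joint): Angle of the toggle clamp's handle (rad): 0 thrown fully back (the start), 1.50 upright at dead centre, 1.57 on its stop, over centre and locked; both ends are hard stops. It stays where left (friction 0.1 N m). As the handle rises, the arm, upright and 180 mm above the bench at 0, comes down until its sprung rubber foot presses the module (about 15 N, over the last 0.3 rad).
- clamp_knob (a point): Grip point on the axis of the handle's black rubber grip, a flat-sided bar 16 mm thick along the jig's x and 20 mm the other way, 95 mm from the handle's pivot; its free end is 17 mm farther out. The handle swings in the plane of the jig's y and z; it points away from the nest along the jig's own +y (4 degrees above level) at joint value 0, straight up at 1.50.
- clamp_pivot (a point): Pivot of the clamp handle, 114 mm from the pocket's middle along the jig's own +y, 53 mm above the bench; the pivot axis is the jig's x axis. With the handle back at 0.2 or less the clamp's arm and foot keep 55 mm or more from the pocket's middle along y. Fingers kept pointing down let the grip turn and creep between them, a centimetre or two over the whole swing.
- spare_module: Bystander: a second module of the same make standing on the mat beside the nest's free end, 36 by 62 by 44 mm tall, origin at the centre of its underside.
- breadboard: Bystander: white solderless breadboard 56 by 84 by 9.5 mm lying beyond the jig, origin at the centre of its underside.
- tape_roll: Bystander: roll of tape lying flat beyond the jig, 76 mm across, 19 mm tall, origin at the centre of its underside.
- screwdriver: Bystander: black-handled screwdriver 160 mm long lying on the robot's side of the jig, origin on its length, own x along it.
There are look-alikes about, which are no part of the job. Leave any brown or pink look-alike of the module alone.

How it is judged:
By the outcome, as a careful person would: the job done as asked, in the order asked, and still so for the second after the job is handed in, while the arm keeps its last pose, push and grip.
It also fails if it takes over 69 s, if anything falls off the work surface, if the arm or the gripper's body presses on something with over 40 N, if the wrist force passes 120 N, or if a joint passes its speed limit or range.

### The arm

A 6-joint arm with a two-finger parallel gripper is mounted at the origin on the work surface. World frame = base frame: x ahead of the robot, y to its left, z up, the work surface at z = 0. Lengths are in mm, angles in degrees, forces in N, time in s.
With the tool pointing down it reaches from about 350 to 850 mm from the base axis. Payload 8.1 kg.
Tool frame: the origin (TCP) lies at the very end of the fingers, on their centre line; the grasp point (between the pads) lies 19 mm behind it (pinch_z is the z of the grasp point in the tool frame, in mm); z points along the fingers, y is the direction in which the jaws open and shut (so a half turn about z gives the same grasp; the last joint's range is limited). The gripper opens to 85 mm and grips with 20 to 120 N. Pads are 22 mm wide; open, the fingers measure 114 mm over their backs; the gripper's body (76 mm by 85 mm) begins 54 mm behind the grasp point. The pads swing forward as they close: fully open they stand 13 mm farther back than shut.
Start: joints at [67.128, 7.471, 85.268, -0, 87.261, -4.893], TCP at [185.184, 570.712, 231.292] pointing down, gripper open.
Joint ranges: [-169.43, 169.43], [-51.17, 129.36], [1.28, 143.12], [-76.62, 256.62], [0, 156.53], [-152.29, 152.29]. Speed limits (degrees/s): [136.94, 136.94, 159.86, 180, 180, 180].

### API

Orientations are given as [roll, pitch, yaw] about the fixed x, y, z axes, in that order (R = Rz(yaw) Ry(pitch) Rx(roll)).
In Python, from bench import * gives the robot as it stands.
- The arm moves only by the shell command python3 -m creep 'ROWS' [FORCE]. ROWS is a JSON object of lists of equal length, an entry for each row: "translation": the shift along the tool's x, y, z in mm, a list of three; "rotation": the turn, a rotation vector about the tool's x, y, z in rad, a list of three; "claw": the finger opening in mm, from 0 to 85.4. In form: {"translation": [[dx, dy, dz], ...], "rotation": [[ax, ay, az], ...], "claw": [claw, ...]}. A call has 1 to 10 rows; each row shifts and turns the commanded pose from where the row before left it, along the tool's axes as they then stand; what a row does not reach is not made up. A row lasts 1/10 s, in which the tool goes at most 50 mm and 8.59 degrees, less where a joint would pass 70% of its speed; a pose out of reach is approached as far as the arm can. A call is refused whole if a number of a shift passes 50 or a number of a turn 0.15, either way. A call with a gripper value outside its range is refused whole. The fingers move at their own pace and stop on an object; FORCE is the grip in N (left out, the last holds). Time passes only in rows, so rows that do not move let the fingers close. It gives the time, the measured TCP pose, the force and the opening at its end, in the units of the state.
- sense(): the state, without advancing time (a new reading comes with each control period).
- snapshot(name): name is "scene" or "top" or "wrist"; returns a dict with "frame" (384x512x3 uint8, red, green, blue), "intrinsics" (3x3 intrinsics, pixels), "extrinsics" (4x4, takes a point from camera to world coordinates). Camera axes: x right, y up, looking along -z (the intrinsics and any distortion apply to the point x, -y, -z); pixel columns grow to the right and rows downward; lengths in mm; the calibration is good to about 2 mm. A picture is of the moment at which its call begins. There is no depth.
- hand_in(): hands the job in, once; it reports no verdict.
The state is a dict: "time": time; "joint_pos": joint angles; "qd": joint speeds; "joint_efforts": joint torques, N m; "tool_pos": TCP position; "tcp_rot": TCP orientation; "ft_force": force on the tool from outside, world axes, zero at the start; "wrist_torque": the same for the moment, N m; "finger_gap": finger opening in mm.
Only numpy, scipy, OpenCV 4.12 (cv2) and the standard library are available. Lean on these libraries where they do the work, as an engineer would, in place of code of your own. Each camera call takes 0.05 s, during which the arm holds its last target.

## Working session

There is one attempt and no reset: what is moved stays moved. The work goes in short steps, Python scripts to look and compute and a shell command to move; the robot and the scene stay as the last step left them, time stands still between calls to the robot, and variables do not carry over. Pictures are saved under pics/ and viewed, and the job is handed in when it is done.

```bash
mkdir -p pics; ls; python3 - <<'E'
from bench import *
import cv2,json
print(sense())
for n in("scene","top","wrist"):
    s=snapshot(n); cv2.imwrite(f"pics/{n}0.png",s["frame"][:,:,::-1]); print(n,s["intrinsics"],s["extrinsics"],[k for k in s])
E
```

```text
pics
{'time': 0.0, 'joint_pos': array([ 6.71274377e+01,  7.51576493e+00,  8.53306478e+01,  6.60981655e-04,
        8.72615458e+01, -4.89177953e+00]), 'qd': array([-0.02425516, -0.01618989, -0.02711085, -0.05930858,  0.11270812,
        0.03712574]), 'joint_efforts': array([ 5.52809815e-04, -5.69381225e+01, -5.00562644e+01, -4.45437990e-04,
        1.41718818e-02, -3.24832206e-05]), 'tool_pos': array([184.962213  , 570.19028979, 230.22447308]), 'tcp_rot': array([-1.79892491e+02, -9.86380765e-03,  1.62019176e+02]), 'ft_force': array([ 0.22840372, -0.62658867, -0.39204642]), 'wrist_torque': array([-0.02862931,  0.0249517 ,  0.0004594 ]), 'finger_gap': 85.69307014091099}
scene [[372.8130429    0.         261.73531809]
 [  0.         372.8130429  196.78320461]
 [  0.           0.           1.        ]] [[-7.15175211e-02 -6.97619650e-01  7.12889942e-01  1.10973647e+03]
 [ 9.97439341e-01 -5.00670813e-02  5.10690464e-02  2.55659417e+01]
 [ 6.55484611e-05  7.14716805e-01  6.99413957e-01  6.29524540e+02]
 [ 0.00000000e+00  0.00000000e+00  0.00000000e+00  1.00000000e+00]] ['frame', 'intrinsics'
[... 193 characters left out ...]
-02  5.23767786e+02]
 [-9.99561887e-01  2.95770109e-02 -1.11109053e-03 -3.57041782e+00]
 [ 4.41534676e-04  5.24361003e-02  9.98624184e-01  8.42741508e+02]
 [ 0.00000000e+00  0.00000000e+00  0.00000000e+00  1.00000000e+00]] ['frame', 'intrinsics', 'extrinsics']
wrist [[295.46243583   0.         260.58322794]
 [  0.         295.46243583 192.95405862]
 [  0.           0.           1.        ]] [[ 3.08149408e-01 -9.10722280e-01 -2.75007037e-01  1.15960750e+02]
 [ 9.51336898e-01  2.94558267e-01  9.05181391e-02  5.93448718e+02]
 [-1.43128970e-03 -2.89517453e-01  9.57171665e-01  3.73740367e+02]
 [ 0.00000000e+00  0.00000000e+00  0.00000000e+00  1.00000000e+00]] ['frame', 'intrinsics', 'extrinsics']
```

View pics/scene0.png

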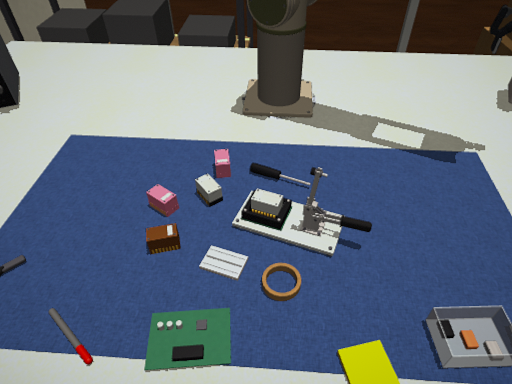

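View pics/top0.png

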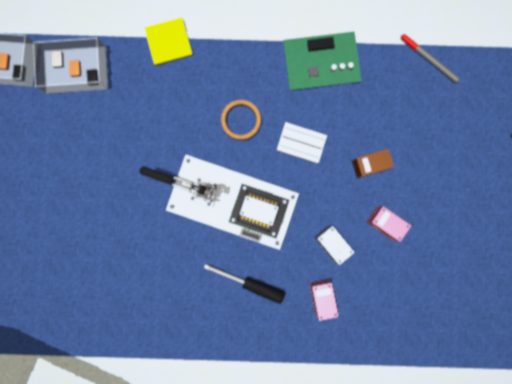

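View pics/wrist0.png

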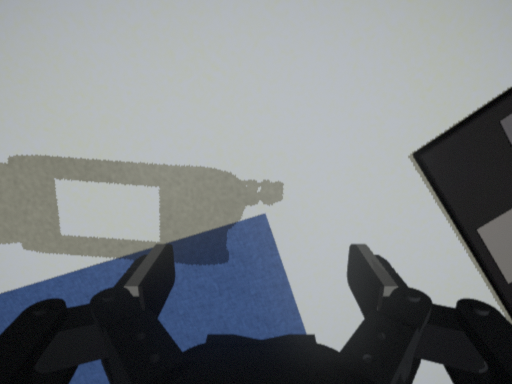

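The top view shows the plate with corners near (187,155), (298,193), (282,248) and (167,211). The module is at about (260,210), and the clamp and black grip at (145–178, 170–183). Next I'll get the jig pose by casting the plate outline onto z=16.

```bash
cat > h.py <<'E'
import numpy as np,cv2
from bench import *
def ray(s,u,v):
    K=s["intrinsics"];E=s["extrinsics"]
    d=np.linalg.inv(K)@[u,v,1]; d=E[:3,:3]@np.array([d[0],-d[1],-d[2]]); return E[:3,3],d
def cast(s,u,v,z):
    o,d=ray(s,u,v); return o+d*(z-o[2])/d[2]
def proj(s,p):
    E=s["extrinsics"];q=E[:3,:3].T@(np.array(p)-E[:3,3]); r=s["intrinsics"]@[q[0],-q[1],-q[2]]; return r[:2]/r[2]
E
python3 - <<'E'
from h import *
s=snapshot("top");f=s["frame"];hsv=cv2.cvtColor(f,cv2.COLOR_RGB2HSV)
m=((hsv[...,1]<60)&(hsv[...,2]>130)).astype(np.uint8)*255
m[:100]=0;m[320:]=0
m2=cv2.morphologyEx(m,cv2.MORPH_CLOSE,np.ones((3,3)))
cs,_=cv2.findContours(m2,cv2.RETR_EXTERNAL,cv2.CHAIN_APPROX_NONE)
for c in cs:
    if cv2.contourArea(c)<200: continue
    h=cv2.convexHull(c);r=cv2.minAreaRect(c);print(cv2.contourArea(c),r)
    if cv2.contourArea(c)>3000:
        b=cv2.boxPoints(r);P=np.array([cast(s,*p,16)[:2] for p in b]);print(P)
        R=cv2.minAreaRect(np.array([cast(s,*p,16)[:2] for p in h[:,0].astype(float)],np.float32));print("rect",R)
x=cv2.resize(f[130:270,120:320],None,fx=4,fy=4,interpolation=cv2.INTER_CUBIC);cv2.imwrite("pics/topz.png",x[:,:,::-1])
s=snapshot("scene");f=s["frame"]
x=cv2.resize(f[150:260,190:390],None,fx=4,fy=4,interpolation=cv2.INTER_CUBIC);cv2.imwrite("pics/scz.png",x[:,:,::-1])
E
```

```text
659.5 ((324.98077392578125, 301.4038391113281), (34.908668518066406, 20.592193603515625), 78.69007110595703)
702.0 ((335.4009704589844, 244.99009704589844), (35.39095687866211, 21.31900405883789), 50.710594177246094)
566.5 ((391.8846130371094, 223.42306518554688), (33.00465774536133, 18.582454681396484), 33.690067291259766)
7112.5 ((231.04409790039062, 201.22210693359375), (123.64826965332031, 60.1126823425293), 19.025606155395508)
[[530.85384037 173.04942428]
 [639.66868555 140.27424721]
 [569.65142114 -83.37758869]
 [461.82066044 -49.23884982]]
rect ((550.6134033203125, 45.27734375), (233.46347045898438, 113.23950958251953), 72.6397705078125)
1269.0 ((301.3999938964844, 142.3000030517578), (44.588111877441406, 30.041635513305664), 18.434947967529297)
```

View pics/topz.png

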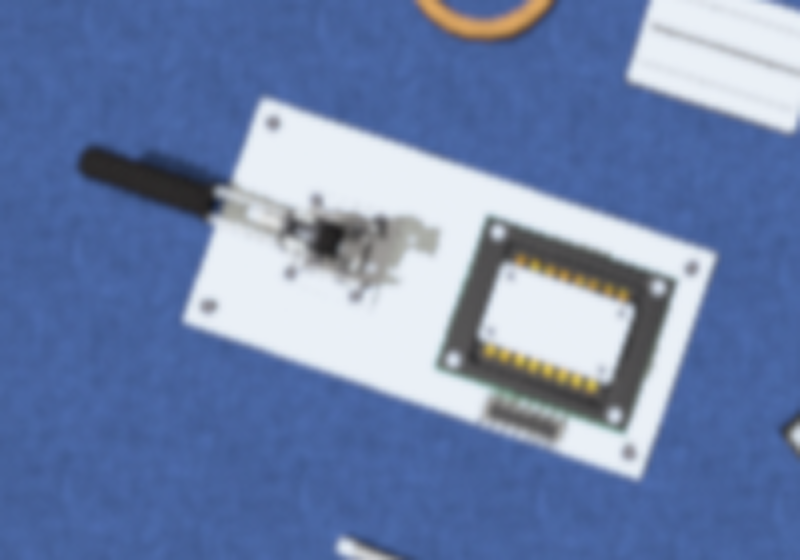

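View pics/scz.png

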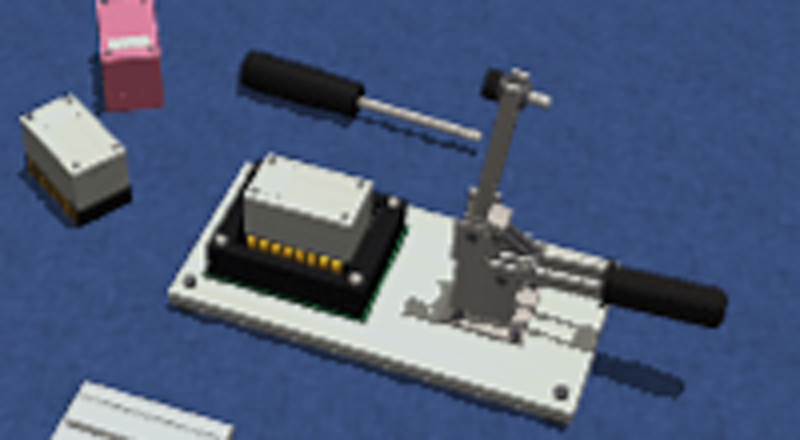

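```bash
python3 - <<'E'
from h import *
s=snapshot("top")
def z(l,h): 
    P=np.array([cast(s,120+(u+.5)/4-.5,130+(v+.5)/4-.5,h)[:2] for u,v in l]);return P
pl=z([(262,97),(717,254),(640,479),(182,322)],16)
ne=z([(490,215),(676,280),(630,432),(437,368)],40)
mo=z([(494,262),(637,300),(607,384),(478,340)],66)
gr=z([(82,160),(213,200)],60)
for P in(pl,ne,mo):
    print(P.round(1),P.mean(0)); print([np.linalg.norm(P[i]-P[i-1]).round(1) for i in range(4)])
    for a,b in((1,0),(2,3),(0,3),(1,2)):
        d=P[b]-P[a]; print(np.degrees(np.arctan2(d[1],d[0])).round(1),end=' ')
    print()
print(gr); d=gr[0]-gr[1];print(np.degrees(np.arctan2(d[1],d[0])))
E
```

```text
[[637.5 135. ]
 [569.3 -82.6]
 [462.6 -49.1]
 [529.8 168.6]] [549.79437506  42.98282402]
[np.float64(112.8), np.float64(228.0), np.float64(111.9), np.float64(227.8)]
72.6 72.9 162.7 162.6 
[[582.8  24.3]
 [555.5 -61.8]
 [485.5 -42.6]
 [512.1  46.3]] [533.98883777  -8.46479138]
[np.float64(74.1), np.float64(90.3), np.float64(72.5), np.float64(92.8)]
72.4 73.4 162.7 164.7 
[[560.1  21. ]
 [545.1 -42.9]
 [507.6 -30.6]
 [525.3  27. ]] [534.53396593  -6.40067919]
[np.float64(35.3), np.float64(65.6), np.float64(39.5), np.float64(60.3)]
76.8 72.9 170.2 161.9 
[[600.64989718 207.20282104]
 [584.41718971 147.79261441]]
74.718023805729
```

Jig yaw is about -17.3° and the pocket is near (534,-7.5). The measured handle tip agrees with the pivot geometry.

```bash
cat >> h.py <<'E'
from scipy.spatial.transform import Rotation as Ro
Y=72.7; POCK=np.array([534.2,-7.5])
ex=np.array([np.sin(np.radians(Y)),-np.cos(np.radians(Y))]);ey=np.array([np.cos(np.radians(Y)),np.sin(np.radians(Y))])
def jig(x,y,z): return np.array([*(POCK+ex*x+ey*y),z])
def tojig(p): d=np.array(p[:2])-POCK; return np.array([d@ex,d@ey,p[2]])
def knob(th,r=95): a=th+np.radians(4); return jig(0,114+r*np.cos(a),53+r*np.sin(a))
def delta(p,rpy=(180,0,Y)):
    q=sense();R=Ro.from_euler("xyz",q["tcp_rot"],degrees=True)
    print("tool shift",R.inv().apply(np.array(p)-q["tool_pos"]).round(1),"rotvec",(R.inv()*Ro.from_euler("xyz",rpy,degrees=True)).as_rotvec().round(3))
def st():
    q=sense();print(q["time"],"jig",tojig(q["tool_pos"]).round(1),q["tcp_rot"].round(1),"F",q["ft_force"].round(1),"gap",round(q["finger_gap"],1))
E
python3 - <<'E'
from h import *
k=knob(0);print(k);delta([k[0],k[1],200])
E
```

```text
[596.28253161 191.82406091  59.62686501]
tool shift [-508.  -233.3   31. ] rotvec [-1.000e-03  0.000e+00  1.559e+00]
```

```bash
python3 -m creep '{"translation":[[-20,-9,2],[-39,-18,2],[-39,-18,2],[-39,-18,2],[-39,-18,2],[-39,-18,2],[-39,-18,2],[-39,-18,2],[-39,-18,2],[-39,-18,2]],"rotation":[[0,0,0],[0,0,0],[0,0,0],[0,0,0],[0,0,0],[0,0,0],[0,0,0],[0,0,0],[0,0,0],[0,0,0]],"claw":[50,50,50,50,50,50,50,50,50,50]}' 40
python3 -m creep '{"translation":[[-39,-18,2],[-39,-18,2],[-30,-14,2],[0,0,0],[0,0,0],[0,0,0],[0,0,0],[0,0,0],[0,0,0],[0,0,0]],"rotation":[[0,0,0],[0,0,0],[0,0,0.1],[0,0,0.14],[0,0,0.14],[0,0,0.14],[0,0,0.14],[0,0,0.14],[0,0,0.14],[0,0,0.14]],"claw":[50,50,50,50,50,50,50,50,50,50]}'
python3 -m creep '{"translation":[[0,0,0],[0,0,0],[0,0,0],[0,0,0],[0,0,0],[0,0,0]],"rotation":[[0,0,0.14],[0,0,0.14],[0,0,0.12],[0,0,0.08],[0,0,0],[0,0,0]],"claw":[50,50,50,50,50,50]}'
python3 - <<'E'
from h import *
st();k=knob(0);delta([k[0],k[1],150])
for n in("wrist",):
    s=snapshot(n);cv2.imwrite("pics/w1.png",s["frame"][:,:,::-1])
    print(proj(s,k),proj(s,knob(0,112)),proj(s,knob(0,75)))
E
```

```text
time: 1.3
tool_pos: [486.4, 292.2, 211.3]
tcp_rot: [180.0, 0.0, 162.0]
ft_force: [0.5, 0.6, -0.7]
finger_gap: 49.9
time: 2.3
tool_pos: [572.5, 212.6, 205.2]
tcp_rot: [-180.0, -0.0, 99.8]
ft_force: [0.4, -0.5, 0.3]
finger_gap: 50.1
time: 2.9
tool_pos: [572.5, 212.7, 205.2]
tcp_rot: [-180.0, 0.0, 72.8]
ft_force: [-0.0, -0.5, -0.1]
finger_gap: 49.8
2.9 jig [-28.9 221.6 205.2] [-180.     0.    72.8] F [-0.  -0.5 -0.1] gap 49.8
tool shift [-12.9  28.9  55.2] rotvec [-0.     0.     0.001]
[287.81280458 192.78732487] [288.40330496 176.91006585] [287.14764851 210.67191127]
```

View pics/w1.png

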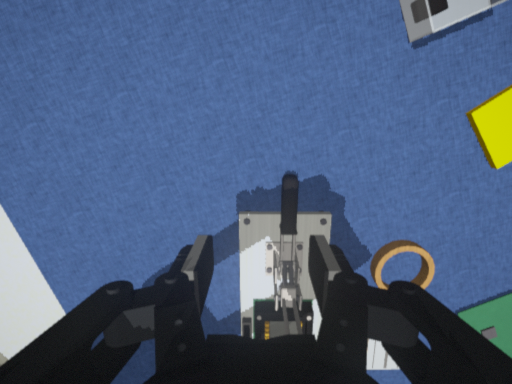

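The handle's grip tip appears at (290,175), against a predicted (288,177), so the jig pose is good. Next I align over the grip and descend.

```bash
python3 -m creep '{"translation":[[-7,15,10],[-6,15,30],[0,0,40],[0,0,35],[0,0,25],[0,0,15],[0,0,8],[0,0,0],[0,0,0],[0,0,0]],"rotation":[[0,0,0],[0,0,0],[0,0,0],[0,0,0],[0,0,0],[0,0,0],[0,0,0],[0,0,0],[0,0,0],[0,0,0]],"claw":[50,50,50,50,50,50,50,50,50,50]}' 40
python3 - <<'E'
from h import *
st()
s=snapshot("wrist");cv2.imwrite("pics/w2.png",s["frame"][:,:,::-1])
s=snapshot("scene");cv2.imwrite("pics/s2.png",cv2.resize(s["frame"][100:290,190:440],None,fx=3,fy=3)[:,:,::-1])
E
```

```text
time: 3.95
tool_pos: [598.8, 191.6, 44.3]
tcp_rot: [179.8, -0.1, 72.7]
ft_force: [-0.3, 0.9, 0.9]
finger_gap: 50.3
3.95 jig [  2.5 209.3  44.3] [ 1.798e+02 -1.000e-01  7.270e+01] F [-0.3  0.9  0.9] gap 50.3
```

View pics/w2.png

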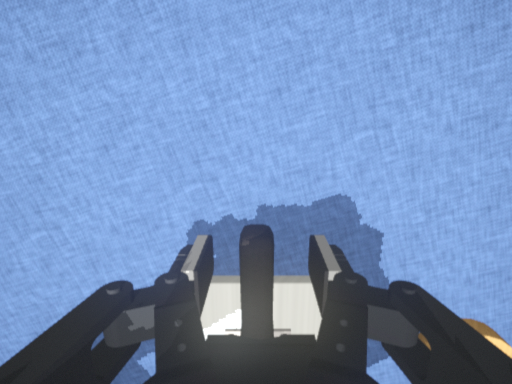

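View pics/s2.png

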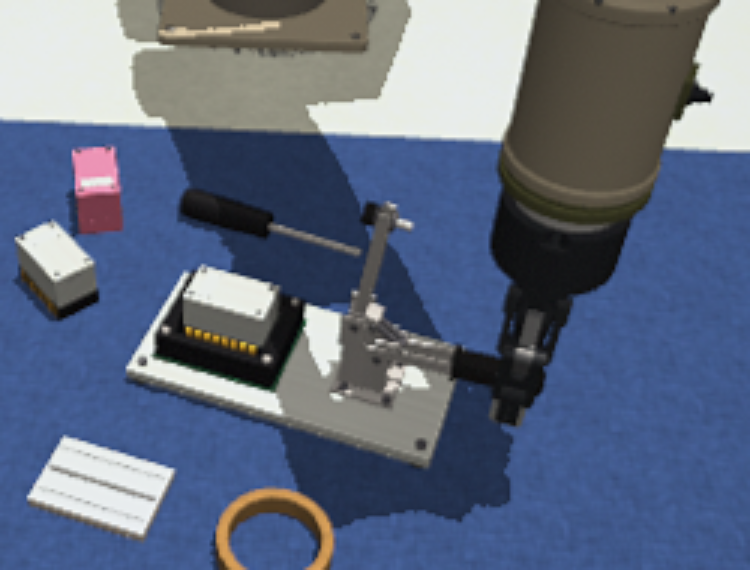

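The bar (col 257) lies about 2 mm left of the jaw centre (col 261), with its end just beyond the pads. I'll shift slightly and close.

```bash
python3 -m creep '{"translation":[[0,-2,3],[0,-0.4,0],[0,0,0],[0,0,0],[0,0,0],[0,0,0],[0,0,0],[0,0,0]],"rotation":[[0,0,0],[0,0,0],[0,0,0],[0,0,0],[0,0,0],[0,0,0],[0,0,0],[0,0,0]],"claw":[40,25,14,10,10,10,10,10]}' 40
python3 - <<'E'
from h import *
st()
q=tojig(sense()["tool_pos"])
P=[]
for d in range(0,91,5):
    k=tojig(knob(np.radians(d)));P.append(k)
P=np.array(P); D=np.diff(P,axis=0)
for i,d in enumerate(D): print(i*5+5,d.round(1))
E
```

```text
time: 4.85
tool_pos: [596.5, 191.5, 39.9]
tcp_rot: [179.8, -0.0, 72.6]
ft_force: [4.7, -2.4, -1.5]
finger_gap: 15.4
4.85 jig [  0.3 208.6  39.9] [179.8  -0.   72.6] F [ 4.7 -2.4 -1.5] gap 15.4
5 [ 0.  -0.9  8.2]
10 [ 0.  -1.7  8.1]
15 [-0.  -2.4  7.9]
20 [-0.  -3.   7.7]
25 [ 0.  -3.7  7.4]
30 [ 0.  -4.3  7.1]
35 [ 0.  -4.9  6.7]
40 [-0.  -5.5  6.2]
45 [ 0.  -6.   5.7]
50 [-0.  -6.5  5.2]
55 [-0.  -6.9  4.6]
60 [-0.  -7.3  4. ]
65 [ 0.  -7.6  3.3]
70 [-0.  -7.9  2.6]
75 [ 0.  -8.1  1.9]
80 [-0.  -8.2  1.2]
85 [-0.  -8.3  0.5]
90 [ 0.  -8.3 -0.2]
```

```bash
python3 -m creep '{"translation":[[-0.9,0,-8.2],[-1.7,0,-8.1],[-2.4,0,-7.9],[-3,0,-7.7],[-3.7,0,-7.4],[-4.3,0,-7.1],[-4.9,0,-6.7],[-5.5,0,-6.2],[-6,0,-5.7],[0,0,0]],"rotation":[[0,0,0],[0,0,0],[0,0,0],[0,0,0],[0,0,0],[0,0,0],[0,0,0],[0,0,0],[0,0,0],[0,0,0]],"claw":[10,10,10,10,10,10,10,10,10,10]}'
python3 - <<'E'
from h import *
st()
s=snapshot("scene");cv2.imwrite("pics/s3.png",cv2.resize(s["frame"][100:290,190:440],None,fx=3,fy=3)[:,:,::-1])
E
```

```text
time: 5.85
tool_pos: [586.5, 159.8, 104.7]
tcp_rot: [179.8, -0.0, 72.6]
ft_force: [5.3, -3.4, -3.5]
finger_gap: 15.4
5.85 jig [  0.2 175.3 104.7] [179.8  -0.   72.6] F [ 5.3 -3.4 -3.5] gap 15.4
```

View pics/s3.png

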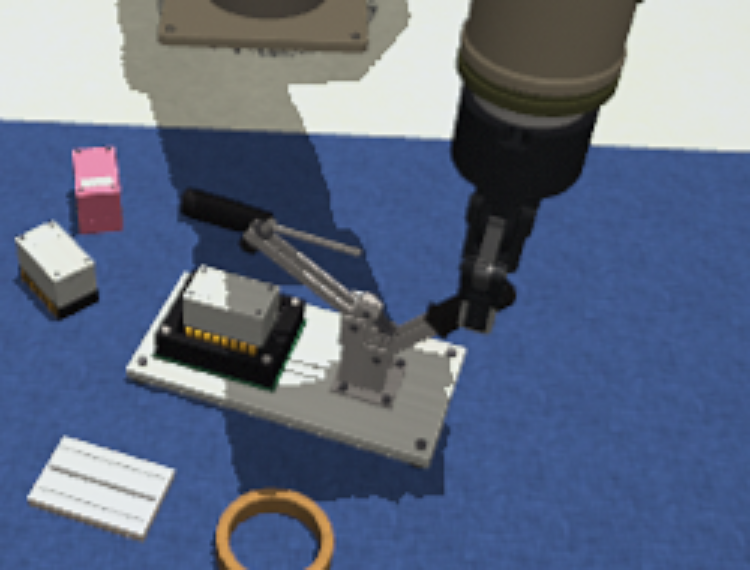

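The handle is about 45° up and following the fingers, and the arm is coming down over the module. I'll continue.

```bash
python3 -m creep '{"translation":[[-6.5,0,-5.2],[-6.9,0,-4.6],[-7.3,0,-4],[-7.6,0,-3.3],[-7.9,0,-2.6],[-8.1,0,-1.9],[0,0,0]],"rotation":[[0,0,0],[0,0,0],[0,0,0],[0,0,0],[0,0,0],[0,0,0],[0,0,0]],"claw":[10,10,10,10,10,10,10]}'
python3 -m creep '{"translation":[[-5,0,-0.8],[-5,0,-0.5],[-4,0,-0.2],[-3,0,0],[0,0,0]],"rotation":[[0,0,0],[0,0,0],[0,0,0],[0,0,0],[0,0,0]],"claw":[10,10,10,10,10]}'
python3 - <<'E'
from h import *
st()
s=snapshot("scene");cv2.imwrite("pics/s4.png",cv2.resize(s["frame"][100:290,190:440],None,fx=3,fy=3)[:,:,::-1])
E
```

```text
time: 6.6
tool_pos: [573.4, 117.9, 126.2]
tcp_rot: [179.8, -0.0, 72.6]
ft_force: [6.9, -2.3, -2.9]
finger_gap: 15.4
time: 7.1
tool_pos: [568.7, 102.8, 128.0]
tcp_rot: [179.8, -0.1, 72.6]
ft_force: [9.0, 1.5, -4.0]
finger_gap: 15.3
7.1 jig [1.000e-01 1.156e+02 1.280e+02] [ 1.798e+02 -1.000e-01  7.260e+01] F [ 9.   1.5 -4. ] gap 15.3
```

View pics/s4.png

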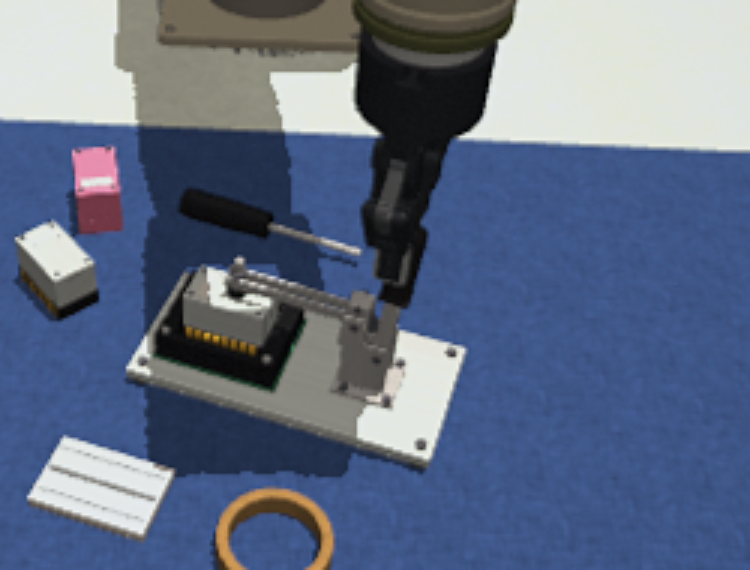

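Foot is on the module and the handle is about upright. I'll push over centre to the stop, watching the force along jig y.

```bash

python3 -m creep '{"translation":[[-3,0,0],[-3,0,0],[-2,0,0],[-1,0,0],[0,0,0]],"rotation":[[0,0,0],[0,0,0],[0,0,0],[0,0,0],[0,0,0]],"claw":[10,10,10,10,10]}'
python3 -c "
from h import *
st();print(sense()['ft_force'][:2]@ey)"
python3 -m creep '{"translation":[[-1.5,0,0],[-1.5,0,0],[0,0,0]],"rotation":[[0,0,0],[0,0,0],[0,0,0]],"claw":[10,10,10]}'
python3 -c "
from h import *
st();print(sense()['ft_force'][:2]@ey)"
```

```text
time: 7.65
tool_pos: [566.0, 94.4, 127.8]
tcp_rot: [179.8, -0.1, 72.6]
ft_force: [8.7, 2.1, -4.0]
finger_gap: 15.6
7.65 jig [1.000e-01 1.068e+02 1.278e+02] [ 1.798e+02 -1.000e-01  7.260e+01] F [ 8.7  2.1 -4. ] gap 15.6
4.572698068043175
time: 7.95
tool_pos: [565.1, 91.5, 127.7]
tcp_rot: [179.8, -0.1, 72.6]
ft_force: [10.5, 2.2, -6.1]
finger_gap: 15.1
7.95 jig [1.000e-01 1.038e+02 1.277e+02] [ 1.798e+02 -1.000e-01  7.260e+01] F [10.5  2.2 -6.1] gap 15.1
5.238256437462039
```

```bash

python3 -m creep '{"translation":[[-1.5,0,0],[-1.5,0,0],[0,0,0]],"rotation":[[0,0,0],[0,0,0],[0,0,0]],"claw":[10,10,10]}'
python3 -c "
from h import *
st();print(sense()['ft_force'][:2]@ey)"
python3 -m creep '{"translation":[[-1.5,0,0],[-1.5,0,0],[0,0,0]],"rotation":[[0,0,0],[0,0,0],[0,0,0]],"claw":[10,10,10]}'
python3 - <<'E'
from h import *
st();print(sense()['ft_force'][:2]@ey)
for n in("wrist","scene"):
    s=snapshot(n);f=s["frame"]
    for th in(1.3,1.5,1.57): print(n,th,proj(s,knob(th,0)),proj(s,knob(th)),proj(s,knob(th,112)))
    if n=="scene": f=cv2.resize(f[160:260,240:360],None,fx=6,fy=6,interpolation=cv2.INTER_CUBIC)
    cv2.imwrite(f"pics/{n}5.png",f[:,:,::-1])
E
```

```text
time: 8.25
tool_pos: [564.2, 88.7, 127.5]
tcp_rot: [179.8, -0.1, 72.6]
ft_force: [11.4, 1.8, -7.5]
finger_gap: 15.0
8.25 jig [1.000e-01 1.008e+02 1.275e+02] [ 1.798e+02 -1.000e-01  7.260e+01] F [11.4  1.8 -7.5] gap 15.0
5.145678333524616
time: 8.55
tool_pos: [564.0, 88.0, 127.4]
tcp_rot: [179.8, -0.3, 72.7]
ft_force: [14.9, 12.2, -11.6]
finger_gap: 15.7
8.55 jig [  0.  100.  127.4] [179.8  -0.3  72.7] F [ 14.9  12.2 -11.6] gap 15.7
16.051575663880364
wrist 1.3 [258.84566876 186.5598229 ] [258.50798734 200.33568165] [258.38869698 205.2021831 ]
wrist 1.5 [258.84566876 186.5598229 ] [258.58177838 240.9415106 ] [258.49180738 259.48244811]
wrist 1.57 [258.84566876 186.5598229 ] [258.61081443 253.80285979] [258.53237838 276.26051627]
scene 1.3 [315.97637607 214.81427541] [330.49189839 184.43290361] [333.39461039 178.35745071]
scene 1.5 [315.97637607 214.81427541] [321.03893881 181.28811603] [322.04526606 174.62384544]
scene 1.57 [315.97637607 214.81427541] [317.6840144  180.53519239] [318.02238901 173.74267004]
```

View pics/wrist5.png

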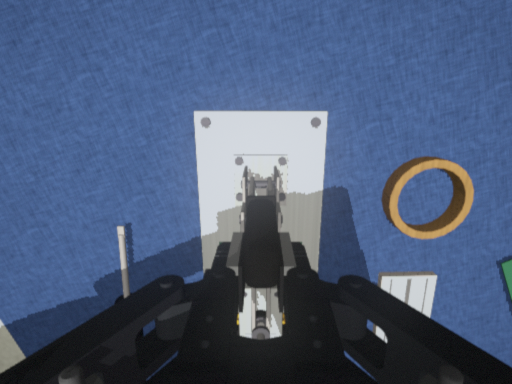

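View pics/scene5.png

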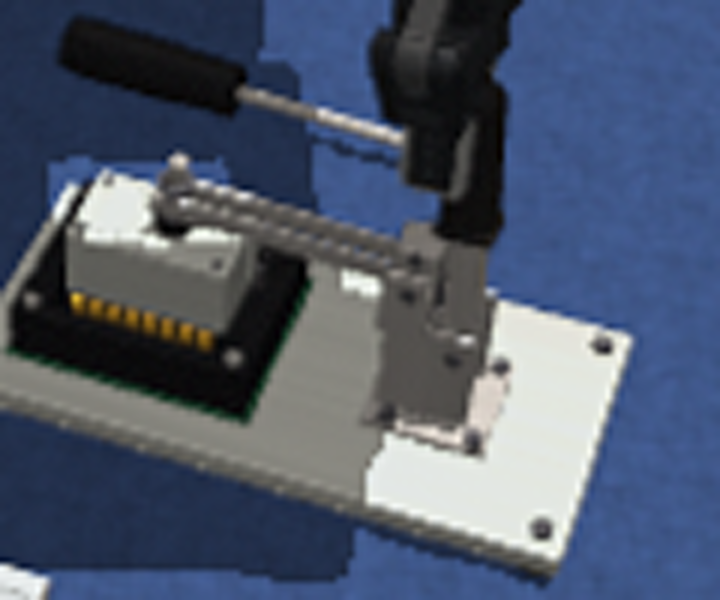

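There's a clear stop: motion stalled at jig y=100 mm with 16 N. The grip's end is at row ~280, against a predicted 276 for 1.57. I'll hold 2.7 s.

```bash

for i in 1 2 3; do python3 -m creep '{"translation":[[0,0,0],[0,0,0],[0,0,0],[0,0,0],[0,0,0],[0,0,0],[0,0,0],[0,0,0],[0,0,0]],"rotation":[[0,0,0],[0,0,0],[0,0,0],[0,0,0],[0,0,0],[0,0,0],[0,0,0],[0,0,0],[0,0,0]],"claw":[10,10,10,10,10,10,10,10,10]}'; done
python3 - <<'E'
from h import *
st()
E
```

```text
time: 9.55
tool_pos: [564.0, 88.0, 127.4]
tcp_rot: [179.8, -0.3, 72.7]
ft_force: [15.7, 12.5, -11.9]
finger_gap: 15.4
time: 10.45
tool_pos: [564.0, 88.0, 127.4]
tcp_rot: [179.8, -0.3, 72.7]
ft_force: [16.0, 12.4, -11.3]
finger_gap: 15.6
time: 11.35
tool_pos: [564.0, 88.0, 127.5]
tcp_rot: [179.8, -0.3, 72.7]
ft_force: [15.8, 11.9, -11.3]
finger_gap: 15.4
11.35 jig [1.000e-01 1.000e+02 1.275e+02] [179.8  -0.3  72.7] F [ 15.8  11.9 -11.3] gap 15.4
```

```bash

python3 -m creep '{"translation":[[3,0,-0.3],[6,0,-0.3],[8.3,0,0],[8.3,0,0.2],[8.2,0,0.8],[8.1,0,1.9],[7.9,0,2.6],[7.6,0,3.3],[0,0,0]],"rotation":[[0,0,0],[0,0,0],[0,0,0],[0,0,0],[0,0,0],[0,0,0],[0,0,0],[0,0,0],[0,0,0]],"claw":[10,10,10,10,10,10,10,10,10]}'
python3 -c "
from h import *
st()"
python3 -m creep '{"translation":[[7.3,0,4],[6.9,0,4.6],[6.5,0,5.2],[6,0,5.7],[5.5,0,6.2],[0,0,0]],"rotation":[[0,0,0],[0,0,0],[0,0,0],[0,0,0],[0,0,0],[0,0,0]],"claw":[10,10,10,10,10,10]}'
python3 -c "
from h import *
st()"
```

```text
time: 12.25
tool_pos: [580.4, 140.0, 120.2]
tcp_rot: [179.8, -0.0, 72.6]
ft_force: [5.1, -2.7, 2.3]
finger_gap: 15.2
12.25 jig [  0.2 154.6 120.2] [179.8  -0.   72.6] F [ 5.1 -2.7  2.3] gap 15.2
time: 12.85
tool_pos: [590.3, 171.6, 94.8]
tcp_rot: [179.8, -0.1, 72.7]
ft_force: [4.8, 1.0, 3.5]
finger_gap: 14.8
12.85 jig [  0.3 187.7  94.8] [ 1.798e+02 -1.000e-01  7.270e+01] F [4.8 1.  3.5] gap 14.8
```

```bash

python3 -m creep '{"translation":[[5.1,0,6.6],[4.6,0,6.9],[4,0,7.3],[3.3,0,7.5],[2.6,0,7.9],[1.8,0,8],[1,0,7],[0,0,0]],"rotation":[[0,0,0],[0,0,0],[0,0,0],[0,0,0],[0,0,0],[0,0,0],[0,0,0],[0,0,0]],"claw":[10,10,10,10,10,10,10,10]}'
python3 -c "
from h import *
st()"
python3 -m creep '{"translation":[[0.3,0,2],[0,0,2],[0,0,0]],"rotation":[[0,0,0],[0,0,0],[0,0,0]],"claw":[10,10,10]}'
python3 -c "
from h import *
st()"
```

```text
time: 13.65
tool_pos: [597.0, 192.9, 43.1]
tcp_rot: [179.8, -0.1, 72.7]
ft_force: [5.8, 1.9, 1.0]
finger_gap: 15.3
13.65 jig [  0.3 210.   43.1] [ 1.798e+02 -1.000e-01  7.270e+01] F [5.8 1.9 1. ] gap 15.3
time: 13.95
tool_pos: [597.1, 193.1, 40.3]
tcp_rot: [179.8, -0.1, 72.6]
ft_force: [3.4, 0.7, 6.2]
finger_gap: 15.7
13.95 jig [  0.4 210.2  40.3] [ 1.798e+02 -1.000e-01  7.260e+01] F [3.4 0.7 6.2] gap 15.7
```

```bash

python3 -m creep '{"translation":[[0,0,2],[0,0,1.5],[0,0,0]],"rotation":[[0,0,0],[0,0,0],[0,0,0]],"claw":[10,10,10]}'
python3 - <<'E'
from h import *
st()
s=snapshot("scene");cv2.imwrite("pics/s6.png",cv2.resize(s["frame"][100:290,190:440],None,fx=3,fy=3)[:,:,::-1])
E
```

```text
time: 14.25
tool_pos: [597.4, 193.1, 39.6]
tcp_rot: [179.8, -0.1, 72.6]
ft_force: [-8.5, -1.5, 29.6]
finger_gap: 15.4
14.25 jig [  0.7 210.3  39.6] [ 1.798e+02 -1.000e-01  7.260e+01] F [-8.5 -1.5 29.6] gap 15.4
```

View pics/s6.png

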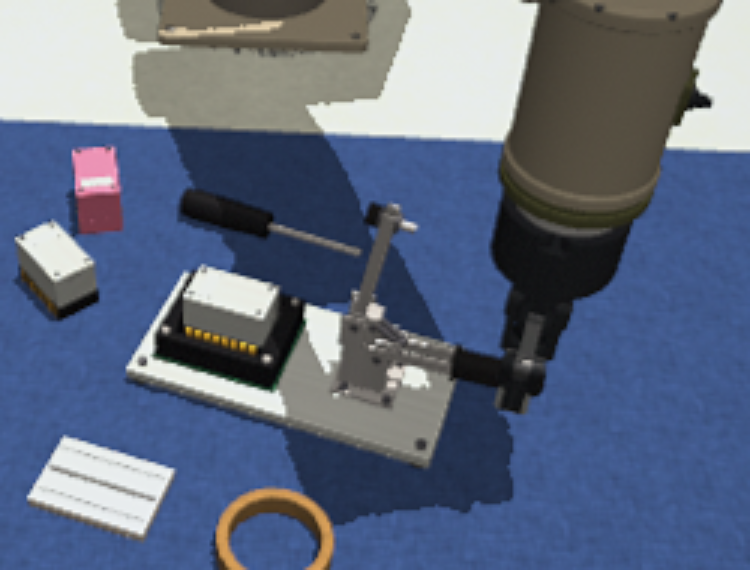

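The throw-back stop is reached: force rose to 30 N with the arm upright. Next I relax, release, rise and move over the module.

```bash

python3 -m creep '{"translation":[[0,0,-2],[0,0,-1.5],[0,0,0],[0,0,0],[0,0,0],[0,0,0],[0,0,0]],"rotation":[[0,0,0],[0,0,0],[0,0,0],[0,0,0],[0,0,0],[0,0,0],[0,0,0]],"claw":[10,10,25,50,56,56,56]}'
python3 -m creep '{"translation":[[0,0,-10],[0,0,-25],[0,0,-40],[0,0,-40],[0,0,-40],[0,0,-25],[0,0,0]],"rotation":[[0,0,0],[0,0,0],[0,0,0],[0,0,0],[0,0,0],[0,0,0],[0,0,0]],"claw":[56,56,56,56,56,56,56]}'
python3 - <<'E'
from h import *
st(); s=snapshot("scene");cv2.imwrite("pics/s7.png",cv2.resize(s["frame"][100:290,190:440],None,fx=3,fy=3)[:,:,::-1])
delta(jig(0,-4,220))
E
```

```text
time: 15.0
tool_pos: [594.8, 192.5, 37.8]
tcp_rot: [-180.0, 0.0, 72.6]
ft_force: [-0.1, -0.3, -0.7]
finger_gap: 55.8
time: 15.7
tool_pos: [598.0, 193.3, 225.4]
tcp_rot: [179.5, -0.3, 72.6]
ft_force: [0.6, 1.4, 0.5]
finger_gap: 55.5
15.7 jig [  1.2 210.6 225.4] [179.5  -0.3  72.6] F [0.6 1.4 0.5] gap 55.5
tool shift [-214.     0.     1.6] rotvec [ 0.005 -0.003 -0.001]
```

View pics/s7.png

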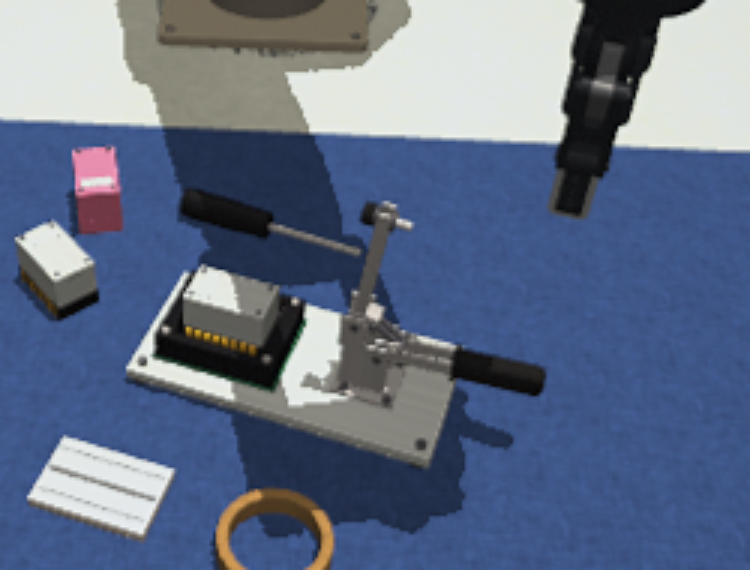

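The handle is fully back and released. I'm crossing over to the module at z≈225.

```bash

python3 -m creep '{"translation":[[-20,0,0],[-40,0,0],[-45,0,0],[-45,0,0],[-40,0,0],[-24,0,0],[0,0,0],[0,0,0]],"rotation":[[0,0,0],[0,0,0],[0,0,0],[0,0,0],[0,0,0],[0,0,0],[0,0,0],[0,0,0]],"claw":[56,56,56,56,56,56,56,56]}' 110
python3 - <<'E'
from h import *
st(); s=snapshot("wrist");cv2.imwrite("pics/w8.png",s["frame"][:,:,::-1])
print([proj(s,jig(x,y,66)).round(1) for x,y in((-18,-31),(18,-31),(18,31),(-18,31))])
delta(jig(0,-4,100))
E
```

```text
time: 16.55
tool_pos: [530.8, -11.8, 217.4]
tcp_rot: [-179.9, -0.0, 72.6]
ft_force: [0.1, -0.5, 0.4]
finger_gap: 55.9
16.55 jig [ -2.   -5.1 217.4] [-179.9   -0.    72.6] F [ 0.1 -0.5  0.4] gap 55.9
[array([244.7, 203.1]), array([278.9, 203.1]), array([279.9, 143.9]), array([243.6, 143.9])]
tool shift [  0.4   2.  117.5] rotvec [-0.001 -0.    -0.001]
```

View pics/w8.png

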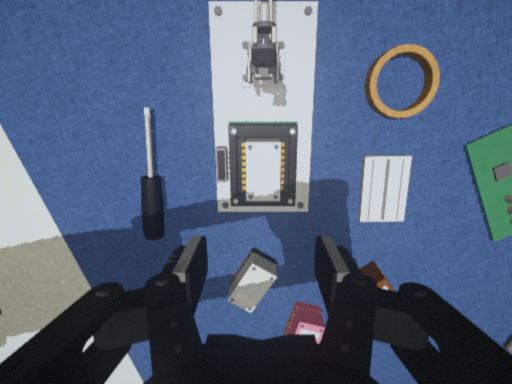

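In the wrist view, the module's top spans cols 246–282 and rows 140–201, about 2 mm from prediction in x and 3 mm in y. I'll descend part-way and check centring against the fingers.

```bash

python3 -m creep '{"translation":[[2,2.8,15],[0,0,35],[0,0,40],[0,0,30],[0,0,14],[0,0,0],[0,0,0]],"rotation":[[0,0,0],[0,0,0],[0,0,0],[0,0,0],[0,0,0],[0,0,0],[0,0,0]],"claw":[56,56,56,56,56,56,56]}' 110
python3 - <<'E'
from h import *
st(); s=snapshot("wrist");cv2.imwrite("pics/w9.png",s["frame"][:,:,::-1])
E
```

```text
time: 17.3
tool_pos: [535.3, -10.1, 85.0]
tcp_rot: [180.0, -0.0, 72.7]
ft_force: [-0.3, -0.0, -0.1]
finger_gap: 55.8
17.3 jig [ 1.8 -2.2 85. ] [180.   -0.   72.7] F [-0.3 -0.  -0.1] gap 55.8
```

View pics/w9.png

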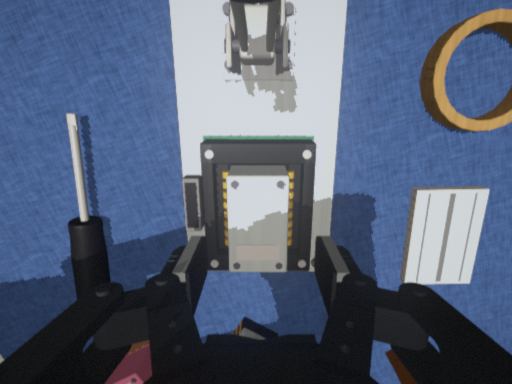

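The module's top spans cols 228–289 (mid 258.5) and the finger mid is about 261, so I shift -1.4 mm, descend and close.

```bash

python3 -m creep '{"translation":[[0,-1.4,10],[0,0,15],[0,0,10],[0,0,4],[0,0,0],[0,0,0]],"rotation":[[0,0,0],[0,0,0],[0,0,0],[0,0,0],[0,0,0],[0,0,0]],"claw":[56,56,56,56,56,56]}' 110
python3 -c "
from h import *
st()"
python3 -m creep '{"translation":[[0,0,0],[0,0,0],[0,0,0],[0,0,0],[0,0,0],[0,0,0]],"rotation":[[0,0,0],[0,0,0],[0,0,0],[0,0,0],[0,0,0],[0,0,0]],"claw":[46,38,30,30,30,30]}' 110
python3 - <<'E'
from h import *
st(); 
s=snapshot("scene");cv2.imwrite("pics/s9.png",cv2.resize(s["frame"][120:270,190:390],None,fx=4,fy=4,interpolation=cv2.INTER_CUBIC)[:,:,::-1])
E
```

```text
time: 17.95
tool_pos: [533.3, -10.2, 45.3]
tcp_rot: [-180.0, 0.0, 72.6]
ft_force: [0.4, -0.1, -0.1]
finger_gap: 56.2
17.95 jig [-0.  -2.8 45.3] [-180.     0.    72.6] F [ 0.4 -0.1 -0.1] gap 56.2
time: 18.55
tool_pos: [533.7, -10.3, 46.3]
tcp_rot: [180.0, -0.0, 72.6]
ft_force: [-2.6, 0.5, 7.0]
finger_gap: 33.8
18.55 jig [ 0.4 -2.8 46.3] [180.   -0.   72.6] F [-2.6  0.5  7. ] gap 33.8
```

View pics/s9.png

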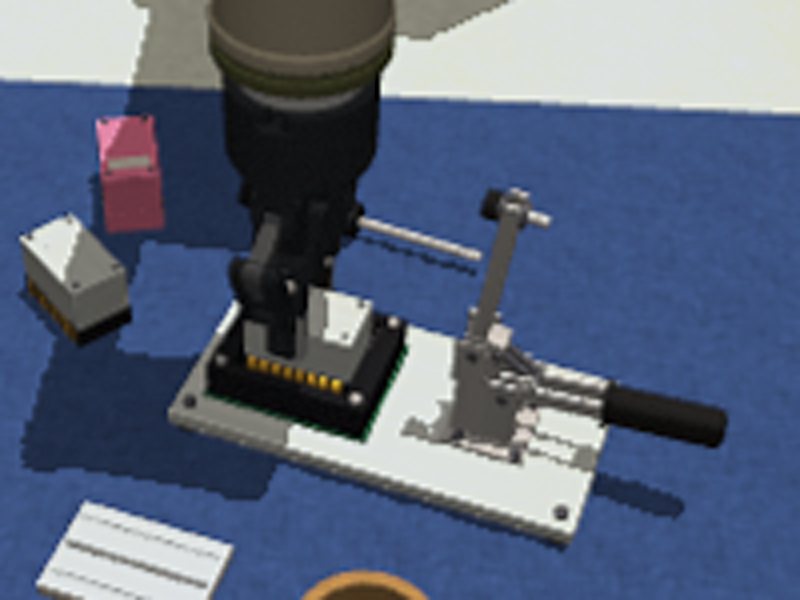

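Gripped at a gap of 33.8 mm, with fingertips just above the rim. First lean is about the -x row, raising the +x side.

```bash

python3 -m creep '{"translation":[[0,-0.33,-0.54],[0,-0.33,-0.54],[0,-0.33,-0.54],[0,-0.33,-0.54],[0,-0.33,-0.54],[0,0,0]],"rotation":[[-0.03,0,0],[-0.03,0,0],[-0.03,0,0],[-0.03,0,0],[-0.03,0,0],[0,0,0]],"claw":[30,30,30,30,30,30]}' 110
python3 - <<'E'
from h import *
st(); q=sense();print(q["wrist_torque"].round(2))
s=snapshot("scene");cv2.imwrite("pics/s10.png",cv2.resize(s["frame"][120:270,190:390],None,fx=4,fy=4,interpolation=cv2.INTER_CUBIC)[:,:,::-1])
E
```

```text
time: 19.2
tool_pos: [531.6, -9.6, 48.8]
tcp_rot: [171.3, -0.0, 72.7]
ft_force: [-1.2, -0.2, 3.7]
finger_gap: 33.7
19.2 jig [-1.9 -2.8 48.8] [171.3  -0.   72.7] F [-1.2 -0.2  3.7] gap 33.7
[ 0.02  0.54 -0.05]
```

View pics/s10.png

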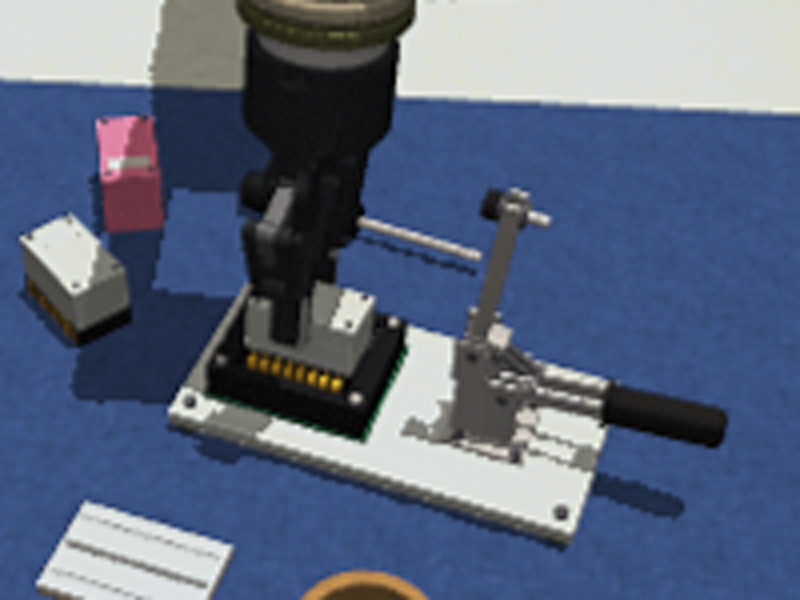

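Torque of 0.54 N m with little net force is what one row slipping should give. Now I swing back about the +x row to the other lean.

```bash

python3 -m creep '{"translation":[[0,0.5,-0.54],[0,0.5,-0.54],[0,0.5,-0.54],[0,0.5,-0.54],[0,0.5,-0.54],[0,0.5,-0.54],[0,0.5,-0.54],[0,0.5,-0.54],[0,0.5,-0.54],[0,0.5,-0.54]],"rotation":[[0.03,0,0],[0.03,0,0],[0.03,0,0],[0.03,0,0],[0.03,0,0],[0.03,0,0],[0.03,0,0],[0.03,0,0],[0.03,0,0],[0.03,0,0]],"claw":[30,30,30,30,30,30,30,30,30,30]}' 110
python3 - <<'E'
from h import *
st(); q=sense();print(q["wrist_torque"].round(2))
s=snapshot("scene");cv2.imwrite("pics/s11.png",cv2.resize(s["frame"][120:270,190:390],None,fx=4,fy=4,interpolation=cv2.INTER_CUBIC)[:,:,::-1])
E
```

```text
time: 20.25
tool_pos: [536.3, -11.0, 53.3]
tcp_rot: [-171.3, -0.0, 72.6]
ft_force: [-4.7, 0.5, 5.9]
finger_gap: 33.8
20.25 jig [ 3.  -2.8 53.3] [-171.3   -0.    72.6] F [-4.7  0.5  5.9] gap 33.8
[-0.09 -0.28  0.02]
```

View pics/s11.png

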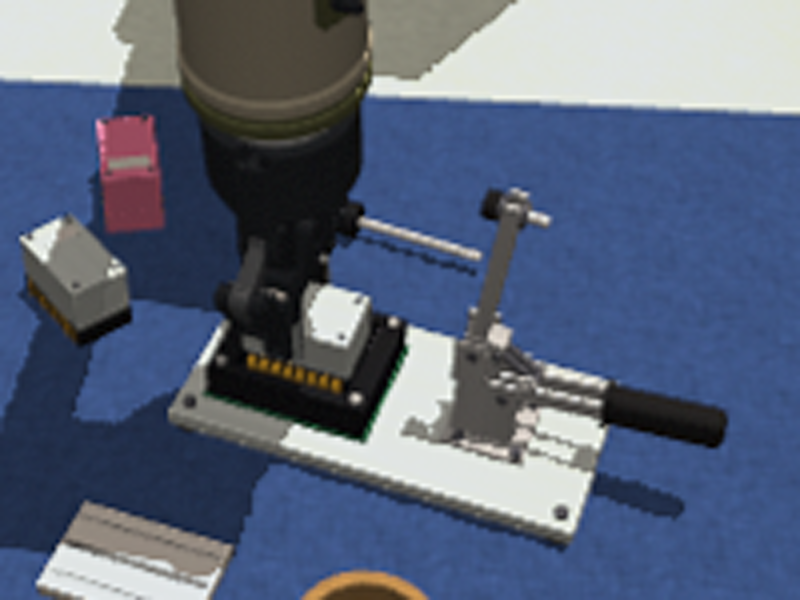

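Module visibly leans the other way, and the TCP pose matches the pivot geometry. Now the third lean, about the -x row.

```bash

python3 -m creep '{"translation":[[0,-0.64,-0.54],[0,-0.64,-0.54],[0,-0.64,-0.54],[0,-0.64,-0.54],[0,-0.64,-0.54],[0,-0.64,-0.54],[0,-0.64,-0.54],[0,-0.64,-0.54],[0,-0.64,-0.54],[0,-0.64,-0.54]],"rotation":[[-0.03,0,0],[-0.03,0,0],[-0.03,0,0],[-0.03,0,0],[-0.03,0,0],[-0.03,0,0],[-0.03,0,0],[-0.03,0,0],[-0.03,0,0],[-0.03,0,0]],"claw":[30,30,30,30,30,30,30,30,30,30]}' 110
python3 - <<'E'
from h import *
st(); q=sense();print(q["wrist_torque"].round(2))
s=snapshot("scene");cv2.imwrite("pics/s12.png",cv2.resize(s["frame"][120:270,190:390],None,fx=4,fy=4,interpolation=cv2.INTER_CUBIC)[:,:,::-1])
E
```

```text
time: 21.3
tool_pos: [530.2, -9.2, 58.2]
tcp_rot: [171.3, -0.0, 72.6]
ft_force: [4.4, -0.2, -3.8]
finger_gap: 33.8
21.3 jig [-3.3 -2.8 58.2] [171.3  -0.   72.6] F [ 4.4 -0.2 -3.8] gap 33.8
[-0.25 -1.18 -0.04]
```

View pics/s12.png

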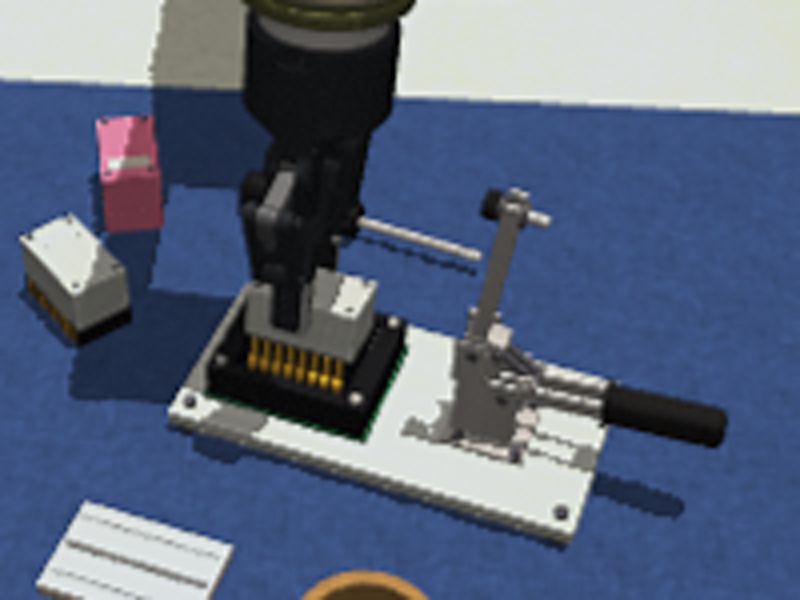

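The raised brass pads are now visible, so it's walking up. Fourth lean is about the +x row.

```bash

python3 -m creep '{"translation":[[0,0.81,-0.54],[0,0.81,-0.54],[0,0.81,-0.54],[0,0.81,-0.54],[0,0.81,-0.54],[0,0.81,-0.54],[0,0.81,-0.54],[0,0.81,-0.54],[0,0.81,-0.54],[0,0.81,-0.54]],"rotation":[[0.03,0,0],[0.03,0,0],[0.03,0,0],[0.03,0,0],[0.03,0,0],[0.03,0,0],[0.03,0,0],[0.03,0,0],[0.03,0,0],[0.03,0,0]],"claw":[30,30,30,30,30,30,30,30,30,30]}' 110
python3 - <<'E'
from h import *
st(); q=sense();print(q["wrist_torque"].round(2))
s=snapshot("scene");cv2.imwrite("pics/s13.png",cv2.resize(s["frame"][120:270,190:390],None,fx=4,fy=4,interpolation=cv2.INTER_CUBIC)[:,:,::-1])
E
```

```text
time: 22.35
tool_pos: [538.1, -11.6, 64.6]
tcp_rot: [-171.4, -0.0, 72.6]
ft_force: [-0.4, -0.0, 1.0]
finger_gap: 33.5
22.35 jig [ 4.9 -2.8 64.6] [-171.4   -0.    72.6] F [-0.4 -0.   1. ] gap 33.5
[0.02 0.07 0.01]
```

View pics/s13.png

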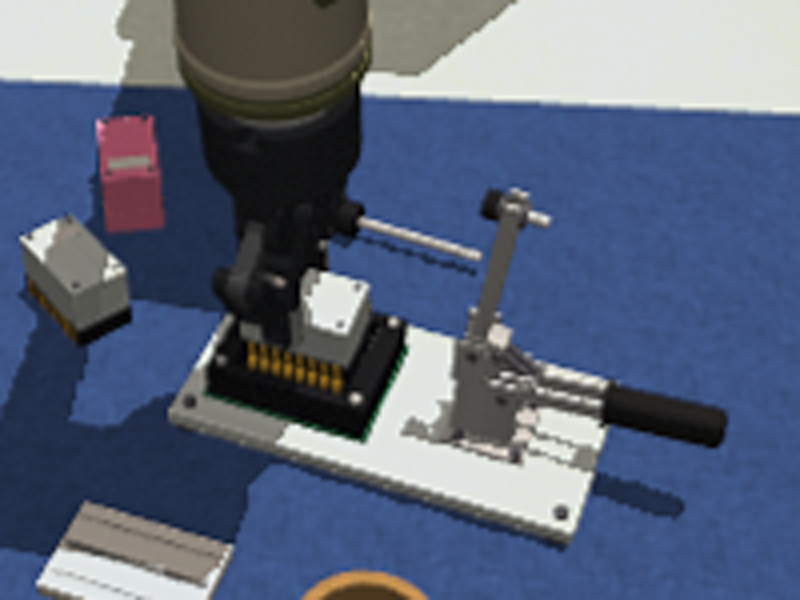

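The force has dropped to nearly zero, so it is off the contacts. I'll level it and lift to about 28–29 mm above home (about 10 mm above the rim).

```bash

python3 -m creep '{"translation":[[0,-0.72,-1],[0,-0.72,-1],[0,-0.72,-1],[0,-0.72,-1],[0,-0.72,-1],[0,0,-2],[0,0,-2],[0,0,0],[0,0,0]],"rotation":[[-0.03,0,0],[-0.03,0,0],[-0.03,0,0],[-0.03,0,0],[-0.03,0,0],[0,0,0],[0,0,0],[0,0,0],[0,0,0]],"claw":[30,30,30,30,30,30,30,30,30]}' 110
python3 - <<'E'
from h import *
st();delta(jig(0.3,-2.8,75))
E
```

```text
time: 23.3
tool_pos: [535.2, -10.8, 73.7]
tcp_rot: [180.0, -0.0, 72.6]
ft_force: [-0.1, 0.3, -2.1]
finger_gap: 33.6
23.3 jig [ 1.9 -2.9 73.7] [180.   -0.   72.6] F [-0.1  0.3 -2.1] gap 33.6
tool shift [ 0.1 -1.6 -1.3] rotvec [ 0.    -0.    -0.001]
```

```bash

python3 -m creep '{"translation":[[0,-0.8,-1],[0,-0.8,-0.5],[0,0,0],[0,0,0],[0,0,0]],"rotation":[[0,0,0],[0,0,0],[0,0,0],[0,0,0],[0,0,0]],"claw":[30,30,30,30,30]}' 110
python3 - <<'E'
from h import *
st()
s=snapshot("scene")
def edge(h): return [proj(s,jig(18,y,22+h)).round(1) for y in(-31,31)]+[proj(s,jig(18,y,66+h)).round(1) for y in(-31,31)]
for h in(18,23,28,33): print(h,[((p-[190,120])*4).round() for p in edge(h)])
cv2.imwrite("pics/s14.png",cv2.resize(s["frame"][120:270,190:390],None,fx=4,fy=4,interpolation=cv2.INTER_CUBIC)[:,:,::-1])
s=snapshot("wrist");cv2.imwrite("pics/w14.png",s["frame"][:,:,::-1])
s=snapshot("top");cv2.imwrite("pics/t14.png",s["frame"][:,:,::-1])
E
```

```text
time: 23.8
tool_pos: [533.3, -10.2, 75.1]
tcp_rot: [-180.0, -0.0, 72.6]
ft_force: [0.2, -0.6, -2.4]
finger_gap: 33.5
23.8 jig [-0.  -2.8 75.1] [-180.    -0.    72.6] F [ 0.2 -0.6 -2.4] gap 33.5
18 [array([237., 347.]), array([343., 377.]), array([236., 289.]), array([346., 320.])]
23 [array([237., 341.]), array([344., 371.]), array([235., 282.]), array([346., 312.])]
28 [array([237., 334.]), array([344., 364.]), array([235., 276.]), array([346., 306.])]
33 [array([237., 328.]), array([344., 358.]), array([235., 268.]), array([346., 299.])]
```

View pics/s14.png

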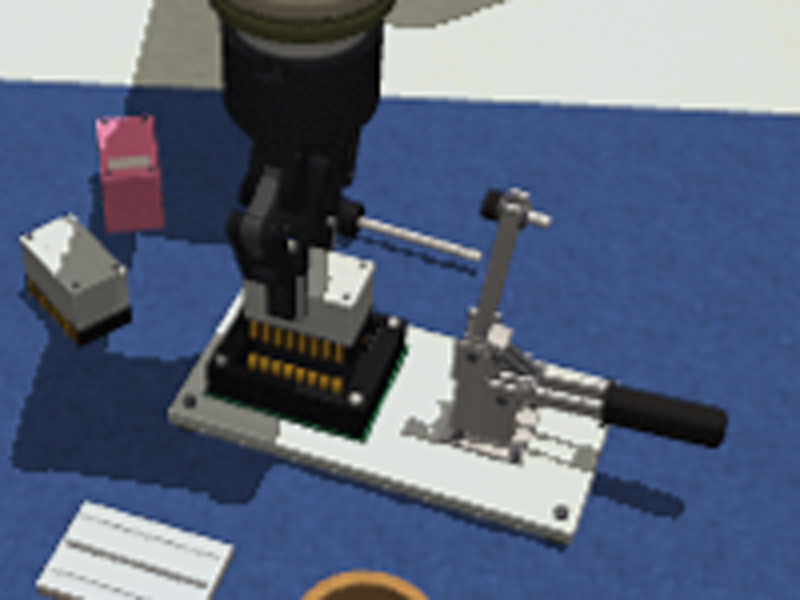

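View pics/w14.png

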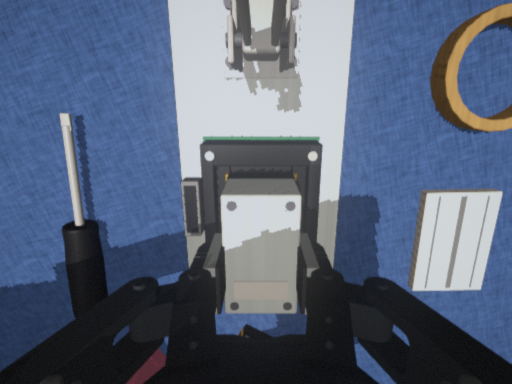

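View pics/t14.png

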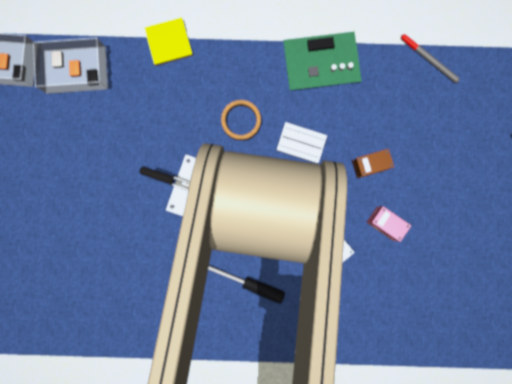

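The module is upright and centred over its pocket. Its top front corner is at (345,304), which gives about 28 mm above home and about 10 mm clear of the rim. The other things are where they were. One short steadiness check, then I hand in.

```bash

python3 -m creep '{"translation":[[0,0,0],[0,0,0],[0,0,0],[0,0,0],[0,0,0]],"rotation":[[0,0,0],[0,0,0],[0,0,0],[0,0,0],[0,0,0]],"claw":[30,30,30,30,30]}' 110
python3 - <<'E'
from h import *
st(); print(hand_in())
E
```

```text
time: 24.45
tool_pos: [533.3, -10.2, 75.1]
tcp_rot: [180.0, 0.0, 72.6]
ft_force: [0.3, -0.2, -2.4]
finger_gap: 33.5
24.45 jig [-0.  -2.9 75.1] [180.    0.   72.6] F [ 0.3 -0.2 -2.4] gap 33.5
the job is handed in; nothing more can be done
None
```

The job is done and handed in at 24.5 s of the 69 s allowed; no verdict came back.

- **Clamp:** I swung the handle over centre to its stop, where it stalled at 16 N with its grip close to the 1.57 prediction. I held it there for 2.8 s, then threw it back to its rear stop, which pushed back with 30 N, and released it.
- **Rocking:** I gripped the module above the rim and leaned it 8.6° four times, twice each way, until the side loads fell to nearly zero.
- **Final hold:** The module is upright over its pocket, about 28 mm above home and about 10 mm above the rim. The pose and gap held steady over a last half-second, with 2.4 N on the wrist.

No check failed. The wrist view sat 2–3 mm off prediction over the nest, so I centred on the fingers instead. The fingers read 33.5 mm on the 36 mm module, which I put down to soft pads. The last pictures show the other things on the mat in place, though the arm hid part of the top view. The height comes from one picture and the arm's own readings, so allow a millimetre or two.

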